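Close the test-block case

ROBOT

A 7-joint arm with a two-finger parallel gripper is mounted at the origin on the work surface. World frame = base frame: x ahead of the robot, y to its left, z up, the work surface at z = 0. Lengths are in m, angles in rad, forces in N, time in s.
With the tool pointing down it reaches from about 0.4 to 0.75 m from the base axis. Payload 19.5 kg.
Tool frame: the origin (TCP) lies midway between the tips of the shut fingers; the grasp point (between the pads) lies 19 mm behind it (bot.tcp_to_grasp is the x of the grasp point in the tool frame, in m); x points along the fingers, y is the direction in which the jaws open and shut, and the axes are right-handed (so a half turn about x gives the same grasp; the last joint's range is limited). The gripper opens to 85 mm and grips with 20 to 120 N. Pads are 22 mm wide; open, the fingers measure 114 mm over their backs; the gripper's body (76 mm by 85 mm) begins 54 mm behind the grasp point. The pads swing forward as they close: fully open they stand 13 mm farther back than shut.
Start: joints at [1.119, 0.707, -0.028, 1.485, 0.022, 0.951, -0.075], TCP at [0.229, -0.527, 0.231] pointing down, gripper open.
Joint ranges: [-2.71, 2.71], [-0.32, 2.16], [-1.57, 1.52], [0, 2.45], [-1.46, 4.6], [0, 2.02], [-2.83, 2.83]. Speed limits (rad/s): [1.89, 1.89, 2.57, 2.57, 3.01, 3.01, 3.01].

INTERFACE

Orientations are given as a rotation vector (axis times angle).
In Python, from workcell import bot gives the robot as it stands.
- The arm moves only by the tool jog_arm, never from a script. Its argument "series" is a list of rows, each an object with "grip": the gripper command: -1 is fully open, 1 is shut, values between are in proportion; "delta_pos": the shift along the world's x, y, z in m, a list of three; "twist": the turn about the world's z in degrees. In form: [{"grip": grip, "delta_pos": [dx, dy, dz], "twist": twist}, ...]. A call has 1 to 8 rows; each row shifts and turns the pose as measured when the row begins; what a row does not reach is not made up. A row lasts 1/12 s, in which the tool goes at most 41.7 mm and 7.16 degrees, less where a joint would pass 70% of its speed; a pose out of reach is approached as far as the arm can. A call is refused whole if a number of a shift passes 0.0417 or a number of a turn 7.16, either way. A call with a gripper value outside its range is refused whole. The fingers move at their own pace and stop on an object; "force" is the grip in N (left out, the last holds). Time passes only in rows, so rows that do not move let the fingers close. It gives the time, the measured TCP pose, the force and the opening at its end, in the units of the state.
- bot.sense(): the state, without advancing time (a new reading comes with each control period).
- bot.capture(name): name is "scene" or "top"; returns a dict with "pixels" (400x640x3 uint8, blue, green, red), "fx", "fy", "cx", "cy" (pixels), "rvec" (rotation vector, rad) and "tvec" (3), from world to camera coordinates, as OpenCV has them. Camera axes: x right, y down, z forward; pixel columns grow to the right and rows downward; lengths in m; the calibration is good to about 2 mm. A picture is of the moment at which its call begins. There is no depth.
- bot.sign_off(): hands the job in, once; it reports no verdict.
The state is a dict: "time_s": time; "qpos": joint angles; "dq": joint speeds; "tau": joint torques, N m; "eef_pos": TCP position; "tool_rot": TCP orientation; "force": force on the tool from outside, world axes, zero at the start; "wrist_torque": the same for the moment, N m; "width": opening from 0.0 (shut) to 1.0 (fully open).
Only numpy, scipy, OpenCV 4.12 (cv2) and the standard library are available. Lean on these libraries where they do the work, as an engineer would, in place of code of your own. Each camera call takes 0.05 s, during which the arm holds its last target. There are 200 camera calls.

TASK

Two instrument cases stand open on the bench. Close the one that holds the two round steel test blocks: lower its lid gently, without slamming it, until it lies shut on the base all along. Leave the other case (the one with the four straight bars) open as it is, and do not disturb the small black reading microscope standing on the bench.

Things in the scene. Friction and masses are not known exactly. Their poses are not given: they have to be found in the camera images.
- round_case: base of the case to close, fixed: black box, aluminium edges, 110 (own x) x 150 (own y) x 55 mm high; in its foam two round steel blocks, 52 mm across, below the rim. Origin: centre of underside, z up. Hinge line along own y at x = +55, z = 55.5 mm; carrying handle on the -x side, 20 mm out. Heading of own +x: anywhere from 37 degrees right of ahead to 102 left.
- round_case_lid (a joint): its lid's angle, rad: 0 shut, 1.57 upright; starts at 1.1 to 1.75. Flat slab, 110 mm hinge to free edge, 150 mm wide, 18 mm thick, 0.2 kg; hinged at its inner face. Shut, its top is 73.5 mm up; upright, its outer face is 18 mm beyond the hinge line. Stiff hinge (0.17 N m), no catch: stays at any angle and must be pushed all the way, 2 to 4 N near the free edge.
- bar_case_lid_edge (a point): middle of the free edge, on the outer face, of the other case's open lid. That case has the same size, build and stiff hinge and range of headings, but holds four straight steel bars 60 mm long. Axes: y along the hinge, x from free edge to hinge (110 mm), z out of the outer face. It must stay as it is.
- microscope: reading microscope: black upright tube, steel foot 52 mm across, aluminium eyepiece, 123 mm high, loose, standing between the far ends of the two cases. Origin: centre of its foot, z up. It must stay where it is.
Mind the look-alikes: they are no part of the job. What is shaped like the round_case but brown or green is not meant.

How it is judged:
By the outcome, as a careful person would: the job done as asked, in the order asked, and still so for the second after the job is handed in, with the robot touching nothing.
It also fails if it takes over 38 s, if anything falls off the work surface, if the arm or the gripper's body presses on something with over 40 N, if the wrist force passes 120 N, or if a joint passes its speed limit or range.

## Working session

There is one attempt and no reset: what is moved stays moved. The work goes in short steps, Python scripts to look and compute and a tool call to move; the robot and the scene stay as the last step left them, time stands still between calls to the robot, and variables do not carry over. Pictures are saved under pics/ and viewed, about 8 in all and at most 12, crops included, and the job is handed in when it is done.

Besides the shell and the picture viewer there is one more tool, called after "Request:" by a JSON object that holds its "method" and its "body", one argument or row to a line. jog_arm: Moves the arm, as the interface text tells. Its arguments: {"type":"object","properties":{"series":{"type":"array"},"force":{"type":"number"}},"required":["series"]}

```bash
mkdir -p pics; cat > h.py <<'E'
import numpy as np, cv2
from workcell import bot
def cap(n):
    c=bot.capture(n); np.savez(f'pics/{n}.npz',**c); return c
def ld(n): return dict(np.load(f'pics/{n}.npz'))
def ray(c,u,v):
    R=cv2.Rodrigues(np.array(c['rvec'],float))[0]; t=np.array(c['tvec'],float).ravel()
    d=R.T@np.array([(u-c['cx'])/c['fx'],(v-c['cy'])/c['fy'],1.]); return -R.T@t,d
def onz(c,u,v,z):
    o,d=ray(c,u,v); return o+d*(z-o[2])/d[2]
def proj(c,P):
    K=np.array([[c['fx'],0,c['cx']],[0,c['fy'],c['cy']],[0,0,1.]])
    return cv2.projectPoints(np.array(P,float).reshape(-1,3),np.array(c['rvec'],float),np.array(c['tvec'],float),K,None)[0][:,0]
E
python3 - <<'E'
from h import *
for n in('scene','top'):
    c=cap(n); cv2.imwrite(f'pics/{n}0.png',cv2.resize(c['pixels'],(800,500),interpolation=cv2.INTER_CUBIC)); print(n,ray(c,c['cx'],c['cy']))
print(bot.sense())
E
```

```text
scene (array([1.20144594, 0.3176785 , 1.20706943]), array([-0.53705105, -0.10634168, -0.83681995]))
top (array([0.32104077, 0.17903195, 1.238184  ]), array([ 0.14705915, -0.00570128, -0.98911127]))
{'time_s': 0.1, 'qpos': array([ 1.11932472,  0.70702693, -0.0276138 ,  1.48494628,  0.02198924,
        0.95088161, -0.07547939]), 'dq': array([ 0.00047338, -0.00521824,  0.00041432, -0.00167118, -0.00122079,
       -0.00048912,  0.00098671]), 'tau': array([ 3.38553604e-03, -8.84297132e+01,  1.23728827e+00, -2.36453784e+01,
        1.71360956e-02,  5.02983647e-03, -6.87966872e-05]), 'eef_pos': array([ 0.22899045, -0.52718586,  0.23088358]), 'tool_rot': array([ 1.99599027,  0.41578115, -1.9964312 ]), 'force': array([ 0.1956341 , -0.53015642, -0.42244496]), 'wrist_torque': array([0.02893238, 0.03388275, 0.05060913]), 'width': 0.999699916665624}
```

View pics/scene0.png

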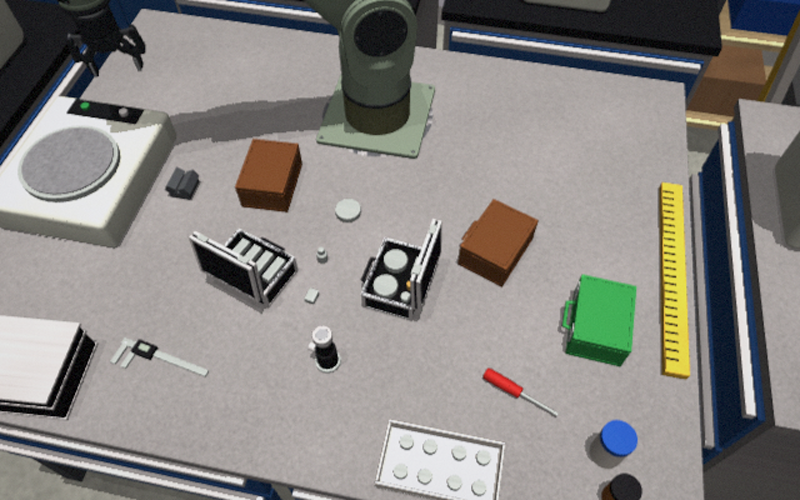

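View pics/top0.png

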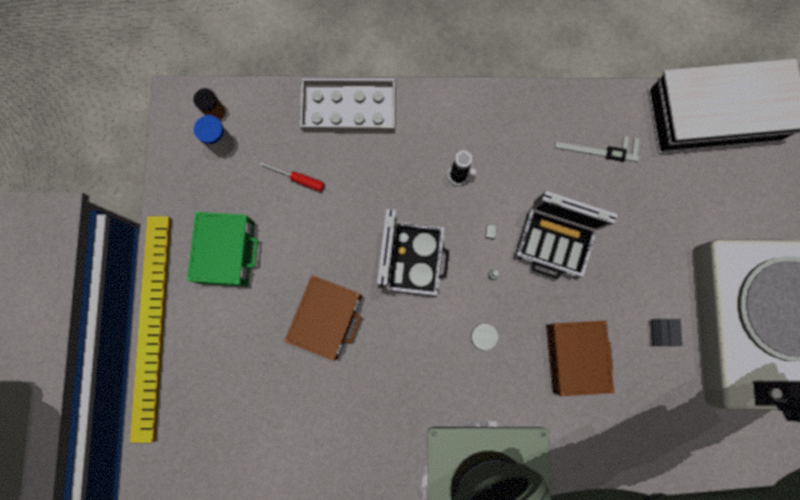

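Both views show the round-block case at about (412,258) in the top view (800 px scale) and (400,275) in the scene view. Its hinge is on the robot's left (+y). The bar case is at (560,240) in the top view and the microscope at (460,168). I'll enlarge the round case to get its corners.

```bash
python3 - <<'E'
from h import *
t=ld('top');s=ld('scene')
a=t['pixels'][155:250,290:370]; b=s['pixels'][165:265,280:360]
a=cv2.resize(a,None,fx=5,fy=5,interpolation=cv2.INTER_CUBIC);b=cv2.resize(b,None,fx=5,fy=5,interpolation=cv2.INTER_CUBIC)
im=np.zeros((500,800,3),np.uint8);im[:475,:400]=a;im[:,400:]=b
cv2.imwrite('pics/z1.png',im)
E
```

```text
(no output)
```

View pics/z1.png

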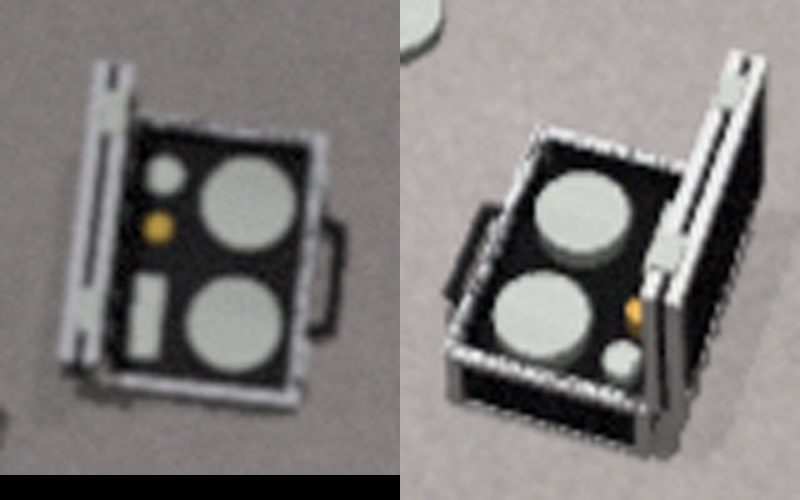

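```bash
python3 - <<'E'
from h import *
t=ld('top');s=ld('scene')
T=lambda u,v:(290+u/5,155+v/5); S=lambda u,v:(280+(u-400)/5,165+v/5)
def tri(a,b):
    o1,d1=ray(t,*a);o2,d2=ray(s,*b)
    k=np.linalg.lstsq(np.c_[d1,-d2],o2-o1,rcond=None)[0];p,q=o1+k[0]*d1,o2+k[1]*d2
    return (p+q)/2,np.linalg.norm(p-q)
for n,a,b in [('far in',T(131,66),S(647,268)),('far out',T(97,63),S(683,304)),('near in',T(97,364),S(735,52)),('near out',T(60,360),S(768,62)),('rim far',T(325,135),S(452,352)),('rim near',T(298,402),S(540,130))]:
    print(n,*tri(a,b))
A=onz(t,*T(325,135),.055);B=onz(t,*T(298,402),.055);print(A,B,np.linalg.norm(A-B))
A2=onz(s,*S(452,352),.055);B2=onz(s,*S(540,130),.055);print(A2,B2)
v=(A-B)/np.linalg.norm(A-B); ex=np.array([-v[1],v[0],0])
# own +x = ex, own y ; rim mid + 55mm*ex
m=(A+B+A2+B2)/4; H=m+.110*ex; print('heading',np.degrees(np.arctan2(ex[1],ex[0])),'centre',m+.055*ex,'hinge',H)
# microscope foot, bar lid
for c,uv in((t,(460*.8,180*.8)),(s,(327*.8,362*.8))): print('mic',onz(c,*uv,0))
for uv in((617,220),(543,196),(580,277),(520,258)): print('bar',onz(t,uv[0]*.8,uv[1]*.8,.055))
print(proj(t,[H])[0],proj(s,[H])[0])
E
```

```text
far in [0.57442311 0.20399838 0.18295249] 0.0019814592039554694
far out [0.58002261 0.22216678 0.1653767 ] 0.0031373325066267137
near in [0.42746949 0.2202471  0.16427117] 0.002362157754253905
near out [0.42954178 0.23815027 0.16338662] 0.0013413830771137475
rim far [0.56650545 0.09979835 0.0541971 ] 0.0038723898554118286
rim near [0.41830545 0.11430899 0.05173956] 0.0021750493623998775
[0.56667673 0.09793677 0.055     ] [0.4182124  0.11341389 0.055     ] 0.14926888444524192
[0.56675571 0.10188819 0.055     ] [0.42039687 0.11596455 0.055     ]
heading 84.04852236020511 centre [0.49871317 0.16200441 0.055     ] hinge [0.50441591 0.21670796 0.055     ]
mic [0.69236153 0.05530147 0.        ]
mic [0.70603249 0.0574054  0.        ]
bar [ 0.58578298 -0.28860997  0.055     ]
bar [ 0.63989235 -0.12510497  0.055     ]
bar [ 0.4575246  -0.20056974  0.055     ]
bar [ 0.4990289  -0.06983594  0.055     ]
[311.98943762 203.95531238] [338.3759628  222.96986875]
```

The sizes agree: the rim measures 149 mm, the hinge line passes through about (0.504, 0.217) with heading 84°, and the lid is roughly upright. I'll go behind the lid with the gripper shut, at a height that clears everything.

Request:
{"method": "jog_arm", "body": {
  "series": [
    {"grip": 1,"delta_pos": [0.028,0.028,0.003],"twist": 0},
    {"grip": 1,"delta_pos": [0.028,0.028,0.003],"twist": 0},
    {"grip": 1,"delta_pos": [0.028,0.028,0.003],"twist": 0},
    {"grip": 1,"delta_pos": [0.028,0.028,0],"twist": 0},
    {"grip": 1,"delta_pos": [0.028,0.028,0],"twist": 0},
    {"grip": 1,"delta_pos": [0.028,0.028,0],"twist": 0},
    {"grip": 1,"delta_pos": [0.028,0.028,0],"twist": 0},
    {"grip": 1,"delta_pos": [0.028,0.028,0],"twist": 0}
  ],
  "force": 40
}}

```text
time_s: 0.77
eef_pos: [0.4521, -0.2977, 0.2382]
tool_rot: [2.0, 0.403, -2.012]
force: [0.7, -0.1, 0.7]
width: -0.002
```

Request:
{"method": "jog_arm", "body": {
  "series": [
    {"grip": 1,"delta_pos": [0.01,0.038,0.001],"twist": 0},
    {"grip": 1,"delta_pos": [0.01,0.038,0.001],"twist": 0},
    {"grip": 1,"delta_pos": [0.01,0.038,0],"twist": 0},
    {"grip": 1,"delta_pos": [0.01,0.038,0],"twist": 0},
    {"grip": 1,"delta_pos": [0.01,0.038,0],"twist": 0},
    {"grip": 1,"delta_pos": [0.006,0.038,0],"twist": 0},
    {"grip": 1,"delta_pos": [0,0.038,0],"twist": 0},
    {"grip": 1,"delta_pos": [0,0.038,0],"twist": 0}
  ]
}}

```text
time_s: 1.43
eef_pos: [0.5122, 0.0218, 0.2379]
tool_rot: [1.998, 0.405, -2.013]
force: [0.6, 0.9, 1.2]
width: 0.001
```

Request:
{"method": "jog_arm", "body": {
  "series": [
    {"grip": 1,"delta_pos": [0,0.038,0],"twist": 0},
    {"grip": 1,"delta_pos": [0,0.038,0],"twist": 0},
    {"grip": 1,"delta_pos": [0,0.038,0],"twist": 0},
    {"grip": 1,"delta_pos": [0,0.038,0],"twist": 0},
    {"grip": 1,"delta_pos": [0,0.038,0],"twist": 0},
    {"grip": 1,"delta_pos": [0,0.038,0],"twist": 0},
    {"grip": 1,"delta_pos": [0,0.038,0],"twist": 0},
    {"grip": 1,"delta_pos": [0,0,0],"twist": 0}
  ]
}}

```text
time_s: 2.1
eef_pos: [0.5064, 0.3095, 0.236]
tool_rot: [1.99, 0.416, -2.013]
force: [-0.9, 0.9, -1.5]
width: 0.003
```

```bash
python3 - <<'E'
from h import *
s=bot.sense(); print(s['eef_pos'],s['qpos'].round(2)); print(cv2.Rodrigues(s['tool_rot'])[0].round(2))
E
```

```text
[0.50641618 0.30953354 0.23597829] [-0.65  0.74  0.12  1.4  -0.1   1.02 -1.68]
[[-0.01  0.39 -0.92]
 [ 0.   -0.92 -0.39]
 [-1.   -0.01  0.01]]
```

Request:
{"method": "jog_arm", "body": {
  "series": [
    {"grip": 1,"delta_pos": [0,0,-0.025],"twist": 0},
    {"grip": 1,"delta_pos": [0,0,-0.025],"twist": 0},
    {"grip": 1,"delta_pos": [0,0,-0.025],"twist": 0},
    {"grip": 1,"delta_pos": [0,0,-0.02],"twist": 0},
    {"grip": 1,"delta_pos": [0,-0.01,0],"twist": 0},
    {"grip": 1,"delta_pos": [0,-0.02,0],"twist": 0},
    {"grip": 1,"delta_pos": [0,-0.01,0],"twist": 0},
    {"grip": 1,"delta_pos": [0,0,0],"twist": 0}
  ]
}}

```text
time_s: 2.77
eef_pos: [0.5041, 0.27, 0.137]
tool_rot: [1.985, 0.422, -2.01]
force: [-0.3, -0.7, 0.0]
width: -0.001
```

```bash
python3 - <<'E'
from h import *
print(bot.sense()['force'])
c=cap('scene'); cv2.imwrite('pics/z2.png',cv2.resize(c['pixels'][130:280,250:450],(800,600),interpolation=cv2.INTER_CUBIC))
E
```

```text
[-0.25134138 -0.66239567  0.01755515]
```

View pics/z2.png

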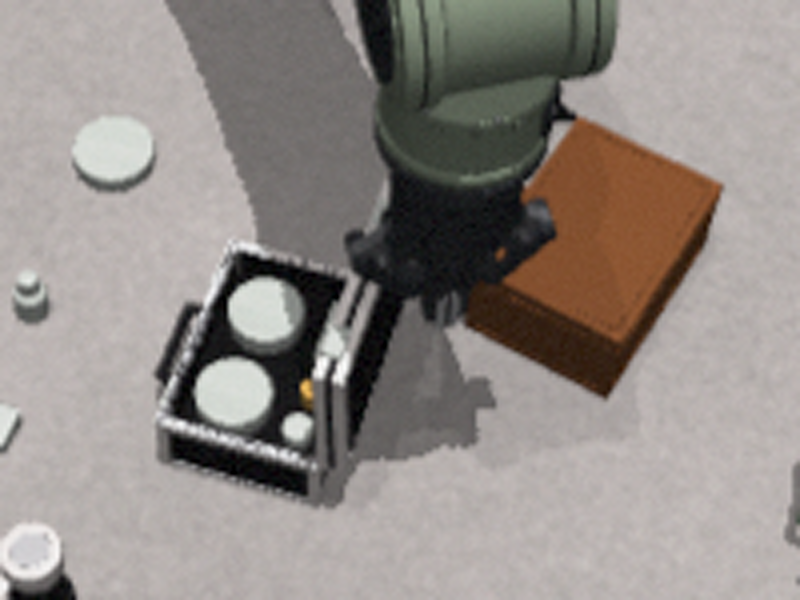

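The fingers stand behind the lid with no contact, the knuckles sit above its free edge, and nothing has been disturbed. Now I'll push slowly along the arc.

Request:
{"method": "jog_arm", "body": {
  "series": [
    {"grip": 1,"delta_pos": [0,-0.008,0.002],"twist": 0},
    {"grip": 1,"delta_pos": [0,-0.008,0.002],"twist": 0},
    {"grip": 1,"delta_pos": [-0.001,-0.008,0.002],"twist": 0},
    {"grip": 1,"delta_pos": [-0.001,-0.008,0.001],"twist": 0},
    {"grip": 1,"delta_pos": [-0.001,-0.008,0],"twist": 0},
    {"grip": 1,"delta_pos": [-0.001,-0.008,0],"twist": 0}
  ]
}}

```text
time_s: 3.32
eef_pos: [0.5005, 0.2224, 0.1474]
tool_rot: [1.989, 0.429, -2.005]
force: [-0.3, 1.9, -0.8]
width: 0.002
```

Request:
{"method": "jog_arm", "body": {
  "series": [
    {"grip": 1,"delta_pos": [0,-0.007,0],"twist": 0},
    {"grip": 1,"delta_pos": [0,-0.008,-0.001],"twist": 0},
    {"grip": 1,"delta_pos": [0,-0.008,-0.002],"twist": 0},
    {"grip": 1,"delta_pos": [0,-0.008,-0.003],"twist": 0},
    {"grip": 1,"delta_pos": [0,-0.007,-0.004],"twist": 0},
    {"grip": 1,"delta_pos": [-0.001,-0.007,-0.004],"twist": 0}
  ]
}}

```text
time_s: 3.82
eef_pos: [0.499, 0.1723, 0.1327]
tool_rot: [1.99, 0.429, -2.005]
force: [0.1, 2.3, 1.2]
width: -0.001
```

Request:
{"method": "jog_arm", "body": {
  "series": [
    {"grip": 1,"delta_pos": [0,-0.006,-0.005],"twist": 0},
    {"grip": 1,"delta_pos": [0,-0.006,-0.005],"twist": 0},
    {"grip": 1,"delta_pos": [0,-0.005,-0.006],"twist": 0},
    {"grip": 1,"delta_pos": [0,-0.004,-0.006],"twist": 0}
  ]
}}

```text
time_s: 4.15
eef_pos: [0.4987, 0.1479, 0.1083]
tool_rot: [1.989, 0.428, -2.006]
force: [-1.1, 0.2, 1.4]
width: -0.002
```

Request:
{"method": "jog_arm", "body": {
  "series": [
    {"grip": 1,"delta_pos": [0,-0.004,-0.005],"twist": 0},
    {"grip": 1,"delta_pos": [0,-0.003,-0.005],"twist": 0},
    {"grip": 1,"delta_pos": [0,-0.002,-0.005],"twist": 0},
    {"grip": 1,"delta_pos": [0,-0.002,-0.005],"twist": 0},
    {"grip": 1,"delta_pos": [0,-0.001,-0.004],"twist": 0},
    {"grip": 1,"delta_pos": [0,0,-0.003],"twist": 0}
  ]
}}

```text
time_s: 4.65
eef_pos: [0.4985, 0.1337, 0.0772]
tool_rot: [1.988, 0.427, -2.007]
force: [-0.0, -0.8, 1.4]
width: -0.006
```

Request:
{"method": "jog_arm", "body": {
  "series": [
    {"grip": 1,"delta_pos": [0,0,-0.002],"twist": 0},
    {"grip": 1,"delta_pos": [0,0,-0.002],"twist": 0},
    {"grip": 1,"delta_pos": [0,0,-0.002],"twist": 0}
  ]
}}

```text
time_s: 4.9
eef_pos: [0.4988, 0.1335, 0.0726]
tool_rot: [1.989, 0.426, -2.006]
force: [-19.0, -5.6, 87.2]
width: -0.001
```

The lid is on its stop, but the force rose to 87 N, so I'm backing off straight away.

Request:
{"method": "jog_arm", "body": {
  "series": [
    {"grip": 1,"delta_pos": [0,0,0.004],"twist": 0},
    {"grip": 1,"delta_pos": [0,0,0.02],"twist": 0},
    {"grip": 1,"delta_pos": [0,0,0.03],"twist": 0},
    {"grip": 1,"delta_pos": [0,0,0.04],"twist": 0},
    {"grip": 1,"delta_pos": [0,0.01,0.04],"twist": 0},
    {"grip": 1,"delta_pos": [-0.02,0.035,0.02],"twist": 0},
    {"grip": 1,"delta_pos": [-0.02,0.035,0],"twist": 0},
    {"grip": 1,"delta_pos": [-0.02,0.035,0],"twist": 0}
  ]
}}

```text
time_s: 5.57
eef_pos: [0.4409, 0.2436, 0.234]
tool_rot: [2.0, 0.416, -2.008]
force: [0.3, 0.8, 0.0]
width: -0.003
```

Request:
{"method": "jog_arm", "body": {
  "series": [
    {"grip": 1,"delta_pos": [-0.02,0.035,0],"twist": 0},
    {"grip": 1,"delta_pos": [-0.02,0.035,0],"twist": 0},
    {"grip": 1,"delta_pos": [-0.01,0.035,0],"twist": 0},
    {"grip": 1,"delta_pos": [0,0.03,0],"twist": 0},
    {"grip": 1,"delta_pos": [0,0,0],"twist": 0},
    {"grip": 1,"delta_pos": [0,0,0],"twist": 0}
  ]
}}

```text
time_s: 6.07
eef_pos: [0.3809, 0.3935, 0.2356]
tool_rot: [1.998, 0.433, -2.001]
force: [0.2, -0.6, -0.1]
width: -0.001
```

```bash
python3 - <<'E'
from h import *
print(bot.sense()['force'],bot.sense()['eef_pos'])
t0=ld('top');c=cap('scene');t=cap('top')
a=cv2.resize(t['pixels'][100:260,270:470],(400,320),interpolation=cv2.INTER_CUBIC)
b=cv2.resize(c['pixels'][140:300,250:390],(400,457),interpolation=cv2.INTER_CUBIC)
im=np.zeros((600,800,3),np.uint8);im[:320,:400]=a;im[:457,400:]=b
cv2.imwrite('pics/z3.png',im)
d=cv2.absdiff(t0['pixels'],t['pixels']).max(2)
for n,r in(('mic',(110,155,350,390)),('bar',(150,230,400,500))): print(n,'diff>40:',(d[r[0]:r[1],r[2]:r[3]]>40).sum())
E
```

```text
[ 0.20578289 -0.64540857 -0.14437988] [0.3808885  0.39346265 0.23562158]
mic diff>40: 0
bar diff>40: 0
```

View pics/z3.png

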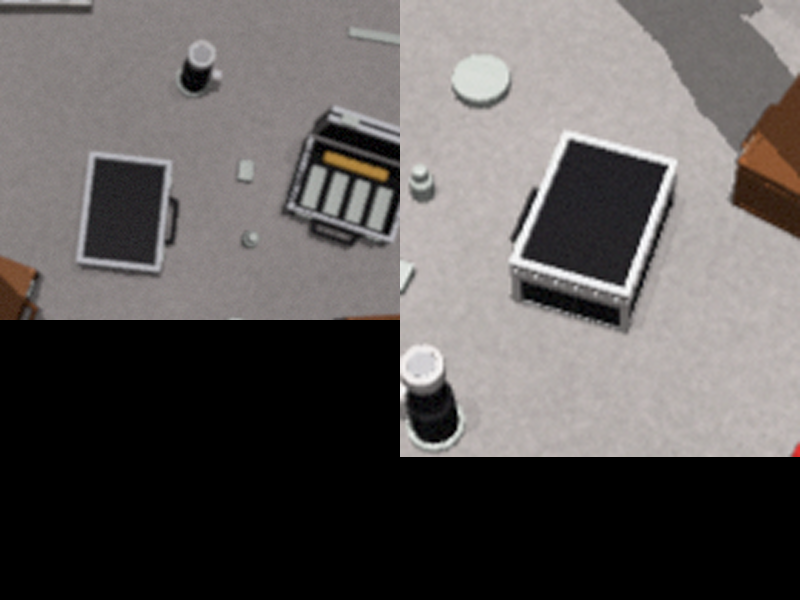

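The lid lies flat and flush on the base in both views. The microscope and bar case show no pixel change, and the arm touches nothing.

```bash
python3 -c "from workcell import bot; print(bot.sign_off())"
```

```text
the job is handed in; nothing more can be done
None
```

The case with the two round blocks is shut and the job is handed in. I pushed its lid down slowly from behind with the closed fingers, and the robot's clock read about 6 s when I finished.

- **Lid:** in both camera views it lies flat and flush on the base. The lowest fingertip height was 72.6 mm, against a shut lid top of 73.5 mm, so it is fully down.
- **Other case and microscope:** the before and after top views show no pixel change in either area.
- **Arm:** it is backed clear of the case, and the force on the tool is about zero.
- **Went less well:** the push itself took only about 1 to 2 N, but my last downward step pressed the already shut lid against the base. At the end of that step the wrist force read 87 N, under the 120 N limit but far more than was needed. I backed off straight away. Force was only read at the end of each call, so a brief higher peak can't be ruled out.

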